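# Hang the mail-room plaque on its screw

## Task

Hang the wooden plaque that has the keyhole-shaped cut-out on the broad-headed screw of the low desk panel: pass its wide opening over the screw head, then, still holding it, pull it down until the screw is fully home at the top of the narrow slot, and let go so that it hangs straight. Leave the other plaque, the one with only a small round hole, standing in its holder.

Things in the scene. Friction and masses are not known exactly. Their poses are not given: they have to be found in the camera images.
- plaque: Wooden plaque to hang, upright in a holder groove 30 mm deep, lifts out. 12 mm thick (x), 130 wide (y), 150 high (z) plus a 44 mm wide tab to grip by its faces, z 150 to 215. Origin: centre of bottom edge. Keyhole through it at y=0: opening 48 mm wide, z 52 to 88 (centre 74), tapering up to a 16 mm slot, z 108 to closed top at 132. 0.14 to 0.24 kg. Faces alike; x is near world x.
- screw (a point): Broad-headed steel screw standing out level from the panel's face. Point on its axis, midway between panel and head, 14 mm from each. x points outward along the screw (near world +x, away from the robot), z up. Shank 9 mm thick, 28 mm long; head 26 mm wide, 8 mm thick. Sits 70 mm left or right of the panel's middle. When home in the slot this point is about 127 mm above the plaque's origin.
- panel: Fixed wooden desk panel with steel edges, 290 mm wide (y), 30 thick (x), 190 high (z), its face with the screw looking away from the robot (+x). Origin: centre of its underside; a flat foot 12 mm high reaches 30 mm out in +x, 60 in -x. Screw axis at z 158 to 168. A bare headless pin, 9 mm thick, 36 long, 70 mm to the other side of the middle, is not to be used.
- spare: The other plaque, to be left alone: same wood and outline (130 x 150 mm plus tab, 215 mm high, 12 mm thick) but with only a small round hole 24 mm across and no slot. Origin: centre of its bottom edge, z up. It stands in the other holder; which plaque stands in which holder varies.

How it is judged:
By the outcome, as a careful person would: the job done as asked, in the order asked, and still so for the second after the job is handed in, with the robot touching nothing.
It also fails if it takes over 48 s, if anything falls off the work surface, if the arm or the gripper's body presses on something with over 40 N, if the wrist force passes 120 N, or if a joint passes its speed limit or range.

## Robot

A 6-joint arm with a two-finger parallel gripper is mounted at the origin on the work surface. World frame = base frame: x ahead of the robot, y to its left, z up, the work surface at z = 0. Lengths are in m, angles in rad, forces in N, time in s.
With the tool pointing down it reaches from about 0.275 to 0.825 m from the base axis. Payload 4.9 kg.
Tool frame: the origin (TCP) lies midway between the tips of the shut fingers; the grasp point (between the pads) lies 19 mm behind it (grip_point_offset is the distance from the TCP to the grasp point, in m); z points along the fingers, y is the line along which they close (so a half turn about z gives the same grasp; the last joint's range is limited). The gripper opens to 85 mm and grips with 20 to 120 N. Pads are 22 mm wide; open, the fingers measure 114 mm over their backs; the gripper's body (76 mm by 85 mm) begins 54 mm behind the grasp point. The pads swing forward as they close: fully open they stand 13 mm farther back than shut.
Start: joints at [-1.424, 0.326, -0.193, 1.052, 0, 1.437], TCP at [0.152, -0.528, 0.204] pointing down, gripper open.
Joint ranges: [-2.65, 2.65], [-0.97, 1.79], [-1.3, 1.35], [-1.93, 2.1], [-1.47, 1.37], [-3.14, 3.14]. Speed limits (rad/s): [2.57, 2.57, 3.14, 3.14, 3.14, 3.14].

## Interface

Orientations are given as a rotation vector (axis times angle).
In Python, from cell import * gives the robot as it stands. Calls block until the motion is done:
- movep(position, orientation): joint-space move of the TCP to a pose.
- move_l(position, velocity=0.15, rot=None, until_force=None): straight line of the TCP; rot=None keeps the orientation; velocity is the mean speed in m/s. With until_force (N) it stops when the force on the tool has changed by that much, and returns True; else False.
- set_joints(angles): joint-space move.
- let_go() and grab(newtons=None): open the fingers fully, or close them until they stop; newtons is the grip in N (None keeps the last).
- sleep(seconds).
- ik(position, orientation): joint angles nearest the present ones, or None.
- get_state(): the state.
- grab_frame(name): name is "scene" or "top"; returns a dict with "img" (480x640x3 uint8, red, green, blue), "fx", "fy", "cx", "cy" (pixels), "cam_to_world" (4x4, takes a point from camera to world coordinates). Camera axes: x right, y down, z forward; pixel columns grow to the right and rows downward; lengths in m; the calibration is good to about 2 mm. A picture is of the moment at which its call begins. There is no depth.
A pose or a line that the arm cannot do raises MotionError and nothing moves.
- sign_off(): hands the job in; it is judged then, once.
Trained networks look in the newest picture that a camera, given by its name, has taken for a name from the list of things; names that differ only in an ending like _2 or _b are one class to them, and where a whole thing is asked for, a point or a joint stands for the part that bears it (a point fixed in the world has none). Each returns a list of dicts, best first, with "score" (0 to 1); they miss things now and then, are a little off and sometimes report something else, mostly with a low value. They report only what shows in the picture. A call takes as long as a camera call.
- spot_in(camera, name): "centre" ([column, row] in pixels, amid what is visible of it).
- silhouettes(camera, name): "mask" (480x640 bool, what is visible of it) and "centre" ([column, row] in pixels, amid what is visible of it).
- tip_of(camera, name): "centre" ([column, row] in pixels: a listed point, or the origin of a listed thing).
The state is a dict: "clock": time; "q": joint angles; "joint_velocities": joint speeds; "tau": joint torques, N m; "position": TCP position; "eef_rot": TCP orientation; "contact_force": force on the tool from outside, world axes, zero at the start; "wrist_torque": the same for the moment, N m; "finger_gap": opening from 0.0 (shut) to 1.0 (fully open); "grasp_force": force on a finger pad.
Only numpy, scipy, OpenCV 4.12 (cv2) and the standard library are available. Lean on these libraries where they do the work, as an engineer would, in place of code of your own. Each camera call takes 0.05 s, during which the arm holds its last target. There are 200 camera calls.

## Working session

There is one attempt and no reset: what is moved stays moved. The work goes in short steps, each a Python script; the robot and the scene stay as the last script left them, time stands still between calls to the robot, and variables do not carry over. Pictures are saved under pics/ and viewed, at most 10 in all, crops included, and the job is handed in when it is done.

```bash
ls; mkdir -p pics
cat > h.py <<'E'
from cell import *
import numpy as np, cv2
from scipy.spatial.transform import Rotation as R
def ray(f,px):
    T=np.array(f["cam_to_world"]); d=T[:3,:3]@np.array([(px[0]-f["cx"])/f["fx"],(px[1]-f["cy"])/f["fy"],1.])
    return T[:3,3],d/np.linalg.norm(d)
def onz(f,px,z):
    o,d=ray(f,px); return o+d*(z-o[2])/d[2]
def tri(rs):
    A=sum(np.eye(3)-np.outer(d,d) for o,d in rs); b=sum((np.eye(3)-np.outer(d,d))@o for o,d in rs)
    p=np.linalg.solve(A,b); return p,[np.linalg.norm((np.eye(3)-np.outer(d,d))@(p-o)) for o,d in rs]
def proj(f,p):
    c=np.linalg.inv(np.array(f["cam_to_world"]))@np.append(p,1); return np.array([f["fx"]*c[0]/c[2]+f["cx"],f["fy"]*c[1]/c[2]+f["cy"]])
def save(f,n): cv2.imwrite("pics/"+n,f["img"][:,:,::-1])
E
python3 - <<'E'
from h import *
np.set_printoptions(precision=4,suppress=True)
F={}
for c in("scene","top"):
    f=F[c]=grab_frame(c); save(f,c+"0.png"); print(c,f["fx"],np.array(f["cam_to_world"]))
    for n in("plaque","screw","panel","spare"):
        t=tip_of(c,n); s=silhouettes(c,n)
        print(n,[(np.round(x["centre"],1),round(x["score"],2)) for x in t],[(np.round(x["centre"],1),round(x["score"],2),x["mask"].sum()) for x in s])
        F[c,n]=t
for n in("plaque","screw","panel","spare"):
    if F["scene",n] and F["top",n]: print(n,tri([ray(F[c],F[c,n][0]["centre"]) for c in("scene","top")]))
print(get_state())
E
```

```text
pics
scene 481.24474084713074 [[-0.4644  0.5975 -0.6537  1.016 ]
 [ 0.8856  0.3197 -0.3368  0.257 ]
 [ 0.0078 -0.7354 -0.6776  0.6292]
 [ 0.      0.      0.      1.    ]]
plaque [(array([258.8, 244.6]), 0.83)] [(array([256.7, 195.6]), 0.56, np.int64(4230))]
screw [(array([257.2, 242.6]), 0.46)] [(array([502.8, 247.7]), 0.61, np.int64(277)), (array([458.5, 247.2]), 0.44, np.int64(20370))]
panel [(array([440.9, 290.5]), 0.59)] [(array([459.3, 248.3]), 0.78, np.int64(20434))]
spare [(array([144.6, 277.9]), 0.67)] [(array([130.3, 233.7]), 0.83, np.int64(3753))]
top 491.3747185164219 [[-0.0171 -0.9976  0.0667  0.4798]
 [-0.9998  0.0166 -0.0087  0.0127]
 [ 0.0076 -0.0669 -0.9977  1.0075]
 [ 0.      0.      0.      1.    ]]
plaque [(array([389. , 266.9]), 0.57)] [(array([399.5, 266.8]), 0.7, np.int64(729))]
screw [(array([159.4, 289.9]), 0.68)] [(array([161.1, 288.5]), 0.56, np.int64(168))]
panel [(array([219.6, 301.9]), 0.59)] [(array([207.5, 308.2]), 0.66, np.int64(7134))]
spare [(array([441.5, 183. ]), 0.58)] [(array([459.9, 173.1]), 0.96, np.int64(2007))]
plaque (array([ 0.4888, -0.1499
[... 215 characters left out ...]
.1921, -0.0062]), [np.float64(0.0010429958662863954), np.float64(0.0010429958662863713)])
spare (array([ 0.6598, -0.2638,  0.0172]), [np.float64(0.0005131344803260051), np.float64(0.0005131344803261092)])
{'clock': 0.9, 'q': array([-1.4242,  0.3262, -0.1926,  1.052 , -0.    ,  1.4366]), 'joint_velocities': array([ 0.0002, -0.0001, -0.    , -0.0005, -0.0003, -0.0016]), 'tau': array([ -0.0016, -44.3318,  26.2758,   0.0009,  -0.0003,  -0.    ]), 'position': array([ 0.1524, -0.5285,  0.2039]), 'eef_rot': array([ 3.1106,  0.4396, -0.    ]), 'contact_force': array([ 0.102 , -0.5048,  0.1958]), 'wrist_torque': array([-0.017 ,  0.0123,  0.0322]), 'grasp_force': 0.0, 'finger_gap': 1.0001401337165494}
```

View pics/scene0.png

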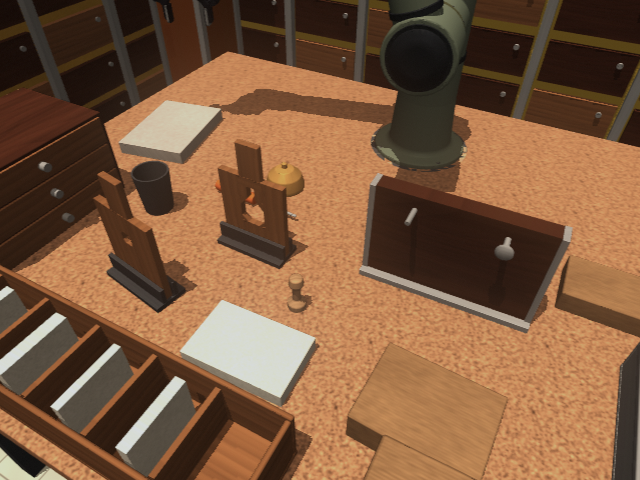

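View pics/top0.png

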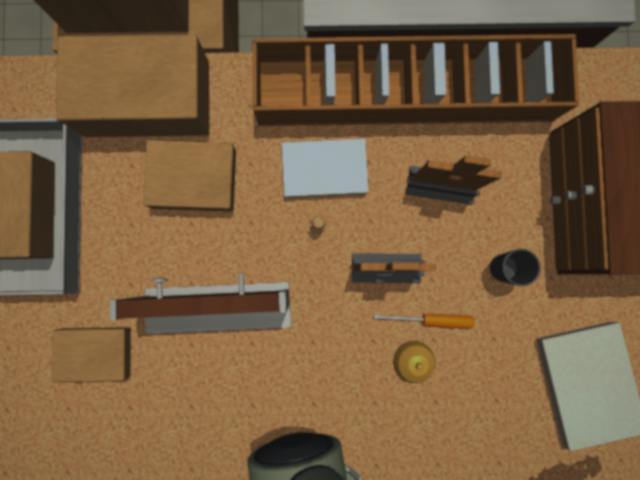

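The scene view shows the keyhole plaque at about (255,200), the spare at (130,235), the screw head at (505,252) and the bare pin at (411,215). In the top view the plaque's tab end is at about (425,267), the screw at (159,285) and the pin at (241,283). I'll make enlarged crops to read the corners more precisely.

Run:
```python
import cv2,numpy as np
s=cv2.imread("pics/scene0.png");t=cv2.imread("pics/top0.png")
def c(im,x,y,w,h,W,H): return cv2.resize(im[y:y+h,x:x+w],(W,H),interpolation=cv2.INTER_CUBIC)
a=np.hstack([c(s,210,130,100,75,400,300),c(t,345,240,100,75,400,300)])
b=np.hstack([c(s,380,180,200,150,400,300),c(t,100,250,200,150,400,300)])
cv2.imwrite("pics/crops.png",np.vstack([a,b]))
```

```text
(no output)
```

View pics/crops.png

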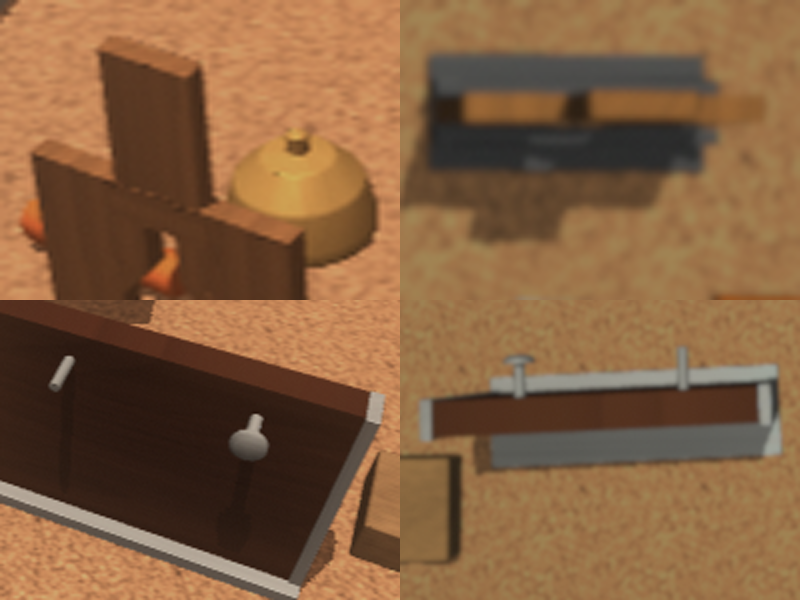

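The crops show the tab top at about (248,144) in the scene view and (406,267) in the top view. The screw head is at (504.5,252.5) and (159,280). The panel's top edge has a slight tilt.

Run:
```python
from h import *
np.set_printoptions(precision=4,suppress=True)
s=grab_frame("scene");t=grab_frame("top")
print("tab",tri([ray(s,(247.8,144)),ray(t,(406.3,266.8))]), onz(s,(247.8,144),.215),onz(t,(406.3,266.8),.215))
def yaw(f,a,b,z):
    p,q=onz(f,a,z),onz(f,b,z); d=(q-p)[:2]; d=d*np.sign(d[1]); print(p,q,np.linalg.norm(d),"yaw deg",np.degrees(np.arctan2(-d[0],d[1])))
yaw(s,(218.75,169.25),(284.5,190.75),.15)
yaw(s,(235,142.5),(258,148.3),.215)
yaw(t,(361,265),(405.5,264),.18)
print("head",tri([ray(s,(504.5,252.5)),ray(t,(159,280))]))
yaw(t,(116,300),(280,292),.19)
yaw(t,(114.5,319),(280,313),.19)
yaw(s,(373,191),(562.5,237.5),.19)
yaw(s,(361,274),(526,325),0.0)
print("pin tip",tri([ray(s,(407.5,223)),ray(t,(241,274))]))
for a in (np.pi/4,-np.pi/4):
    print(ik([.489,-.15,.3],np.pi*np.array([np.cos(a),np.sin(a),0])),ik([.47,.26,.3],np.pi*np.array([np.cos(a),np.sin(a),0])))
```

```text
tab (array([ 0.4881, -0.1451,  0.2232]), [np.float64(0.0006214472436681814), np.float64(0.0006214472436681024)]) [ 0.4773 -0.1525  0.215 ] [ 0.4885 -0.1473  0.215 ]
[ 0.4844 -0.2152  0.15  ] [ 0.4832 -0.0839  0.15  ] 0.1312666804814243 yaw deg 0.5099618904014678
[ 0.4834 -0.1731  0.215 ] [ 0.4803 -0.1312  0.215 ] 0.04200483444674499 yaw deg 4.235570096280471
[ 0.4932 -0.078   0.18  ] [ 0.4936 -0.1531  0.18  ] 0.07507630303126654 yaw deg 0.3123610839304553
head (array([0.4738, 0.2661, 0.1625]), [np.float64(0.0002957346714979122), np.float64(0.0002957346714977999)])
[0.4423 0.3288 0.19  ] [0.4507 0.0583 0.19  ] 0.2706157168891122 yaw deg 1.7853353359617297
[0.4112 0.3309 0.19  ] [0.4162 0.0587 0.19  ] 0.2722545477838817 yaw deg 1.0474725063425439
[0.4653 0.0619 0.19  ] [0.4394 0.3285 0.19  ] 0.26784625888483277 yaw deg 5.556204625219961
[0.4618 0.0542 0.    ] [0.4388 0.3355 0.    ] 0.2821510867536274 yaw deg 4.677229363736275
pin tip (array([0.4816, 0.126 , 0.1651]), [np.float64(0.00010668600041640904), np.float64(0.0001066860004164332)])
[-0.442   0.2076 -0.1068  1.2564  0.      1.1288] [ 0.3678  0.2577 -0.0418  1.2712  0.      1.9386]
[-0.442   0.2076 -0.1068  1.2564  0.     -2.0128] [ 0.3678  0.2577 -0.0418  1.2712  0.     -1.203 ]
```

```bash
cat >> h.py <<'E'
def rot(deg):
    a=np.pi/4+np.radians(deg)/2; return np.pi*np.array([np.cos(a),np.sin(a),0])
E
python3 - <<'E'
from h import *
np.set_printoptions(precision=4,suppress=True)
movep([.488,-.147,.32],rot(1.5))
print(move_l([.488,-.147,.179],.12,until_force=15))
grab(50)
st=get_state();print(st["clock"],st["finger_gap"],st["grasp_force"],st["contact_force"],st["position"])
save(grab_frame("scene"),"grip.png")
print(move_l([.488,-.147,.36],.1))
st=get_state();print(st["clock"],st["finger_gap"],st["contact_force"],st["position"])
f=grab_frame("scene");save(f,"lift.png");t=grab_frame("top");save(t,"liftt.png")
a=tip_of("scene","plaque");b=tip_of("top","plaque");print(a,b)
if a and b:print(tri([ray(f,a[0]["centre"]),ray(t,b[0]["centre"])]))
cv2.imwrite("pics/lift2.png",np.vstack([cv2.resize(f["img"][40:340,100:500,::-1],(800,600))]))
E
```

```text
False
4.875 0.1294648411256165 49.88149702548981 [0.9702 0.8125 1.8014] [ 0.4884 -0.147   0.1792]
False
6.8833 0.12401374158229063 [-0.0628  0.887  -2.285 ] [ 0.4878 -0.1469  0.3595]
[{'centre': [248.0, 160.7], 'score': 0.79}] [{'centre': [407.2, 268.1], 'score': 0.83}]
(array([ 0.4855, -0.1521,  0.1885]), [np.float64(0.002149257900600589), np.float64(0.0021492579006006604)])
```

View pics/lift2.png

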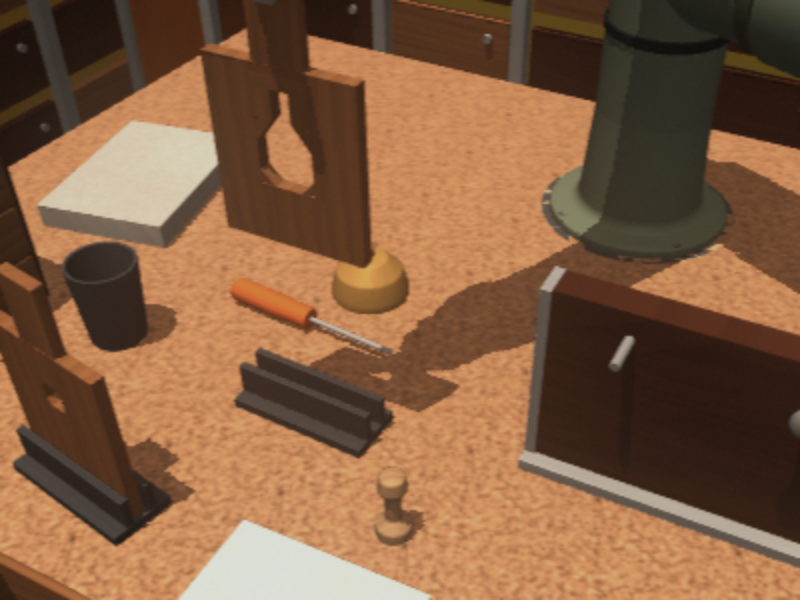

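The plaque is held upright and clear of its holder. Its bottom front edge runs from about (214,152) to (281,172) in scene pixels. The spare is untouched. Next I'll carry it to a point in front of the screw and look again.

Run:
```python
from h import *
np.set_printoptions(precision=4,suppress=True)
move_l([.55,-.14,.39],.2)
movep([.545,.269,.39],rot(2.5))
move_l([.545,.269,.262],.2)
st=get_state();print(st["clock"],st["finger_gap"],st["contact_force"],st["position"])
f=grab_frame("scene");t=grab_frame("top");save(t,"pret.png")
a=tip_of("scene","plaque");b=tip_of("top","plaque");print(a,b)
if a and b:print(tri([ray(f,a[0]["centre"]),ray(t,b[0]["centre"])]))
cv2.imwrite("pics/pre.png",cv2.resize(f["img"][130:430,240:640,::-1],(800,600),interpolation=cv2.INTER_CUBIC))
```

```text
9.8917 0.12765184701080137 [-0.6     0.6164 -0.7718] [0.5458 0.2687 0.2632]
[{'centre': [482.9, 323.1], 'score': 0.74}] [{'centre': [171.5, 239.2], 'score': 0.94}]
(array([0.5481, 0.2678, 0.0907]), [np.float64(0.0028916417747722203), np.float64(0.0028916417747722033)])
```

View pics/pre.png

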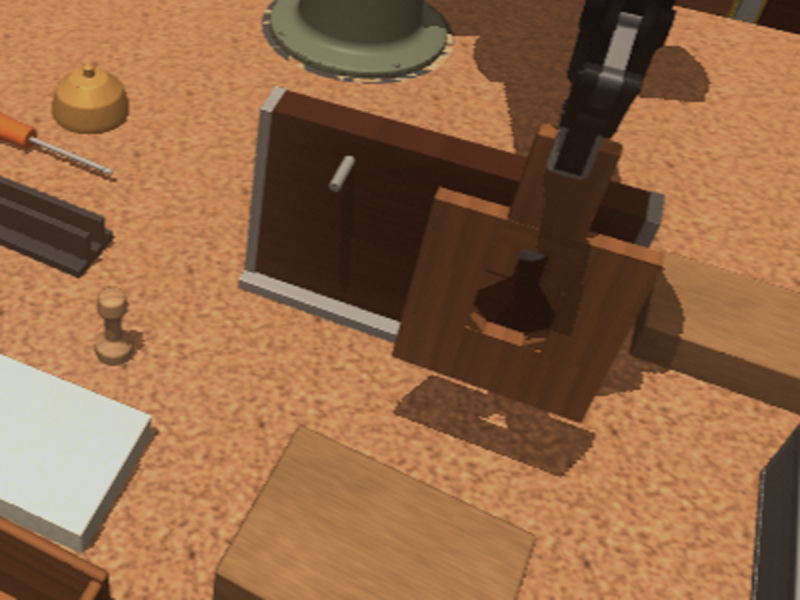

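The plaque hangs just in front of the screw with its slot top at about scene pixel (505,255). I'll solve for the lateral offset, then move over the head.

Run:
```python
from h import *
np.set_printoptions(precision=4,suppress=True)
f=grab_frame("scene")
def onx(px,x):
    o,d=ray(f,px); return o+d*(x-o[0])/d[0]
xf=.5518
for n,p in dict(bl=(437.5,308),br=(531.5,339.5),tl=(457,225.5),tr=(571,258),slot=(506,255.5),hl=(476.5,280),hr=(517,290)).items(): print(n,onx(p,xf))
print("head",onx((504.5,252.5),.476))
```

```text
bl [0.5518 0.2069 0.092 ]
br [0.5518 0.3338 0.1004]
tl [0.5518 0.2035 0.2469]
tr [0.5518 0.3314 0.252 ]
slot [0.5518 0.2673 0.2258]
hl [0.5518 0.2446 0.1707]
hr [0.5518 0.2935 0.1777]
head [0.476  0.2658 0.1642]
```

Run:
```python
from h import *
np.set_printoptions(precision=4,suppress=True)
move_l([.545,.266,.262],.1)
print(move_l([.457,.2655,.262],.06,until_force=8))
st=get_state();print(st["clock"],st["finger_gap"],st["contact_force"],st["position"])
f=grab_frame("scene");t=grab_frame("top")
a=cv2.resize(f["img"][160:360,400:600,::-1],(400,400),interpolation=cv2.INTER_CUBIC)
b=cv2.resize(t["img"][200:350,80:230,::-1],(400,400),interpolation=cv2.INTER_CUBIC)
cv2.imwrite("pics/on.png",np.hstack([a,b]))
```

```text
False
12.0083 0.12481644896570619 [ 0.2966  1.1842 -1.31  ] [0.4573 0.2655 0.2619]
```

View pics/on.png

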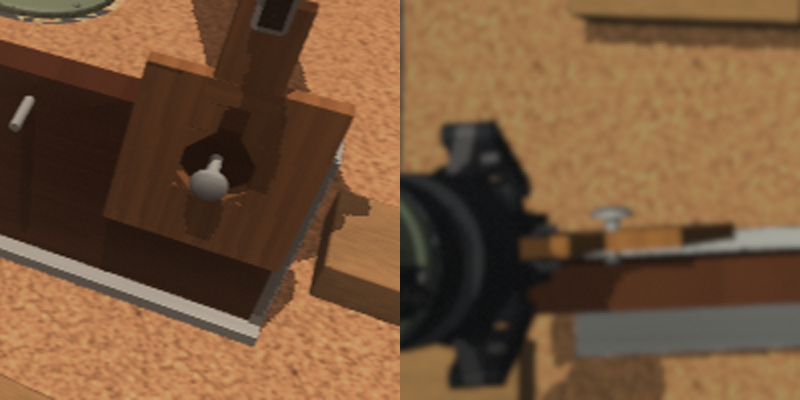

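The screw head now stands in front of the plaque, at about (208,182) in the left crop, with the shank centred in the wide opening. Next I pull it down until the screw seats.

Run:
```python
from h import *
np.set_printoptions(precision=4,suppress=True)
print(move_l([.457,.2655,.197],.04,until_force=12))
st=get_state();print(st["clock"],st["finger_gap"],st["contact_force"],st["wrist_torque"],st["position"])
f=grab_frame("scene");t=grab_frame("top")
a=cv2.resize(f["img"][160:360,400:600,::-1],(400,400),interpolation=cv2.INTER_CUBIC)
b=cv2.resize(t["img"][200:350,80:230,::-1],(400,400),interpolation=cv2.INTER_CUBIC)
cv2.imwrite("pics/home.png",np.hstack([a,b]))
```

```text
True
13.4333 0.12737474865576104 [-1.2876  0.3615  5.3079] [-0.1362  0.2607  0.0354] [0.457  0.2655 0.2035]
```

View pics/home.png

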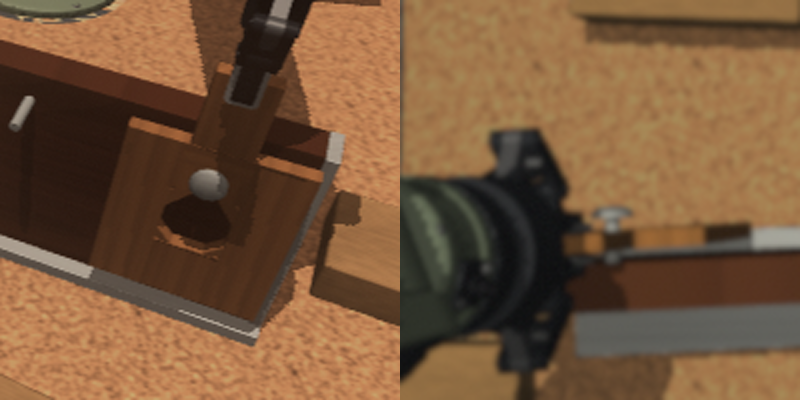

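It stopped on contact at the expected height, with the screw at the top of the slot. Releasing and retreating straight up.

Run:
```python
from h import *
np.set_printoptions(precision=4,suppress=True)
let_go(); sleep(.3)
st=get_state();print(st["clock"],st["finger_gap"],st["contact_force"])
print(move_l([.457,.2655,.33],.1))
move_l([.36,.2,.40],.2); sleep(.8)
st=get_state();print(st["clock"],st["contact_force"])
f=grab_frame("scene");a=tip_of("scene","plaque");t=grab_frame("top");b=tip_of("top","plaque");print(a,b)
a=cv2.resize(f["img"][160:360,400:600,::-1],(400,400),interpolation=cv2.INTER_CUBIC)
b=cv2.resize(t["img"][200:350,80:230,::-1],(400,400),interpolation=cv2.INTER_CUBIC)
cv2.imwrite("pics/hung.png",np.hstack([a,b]))
```

```text
14.5417 0.9981841468408404 [-0.3565  0.8137  0.0244]
False
17.6 [ 0.68    0.0493 -0.1138]
[{'centre': [481.6, 300.8], 'score': 0.95}] [{'centre': [183.6, 288.0], 'score': 0.95}]
```

View pics/hung.png

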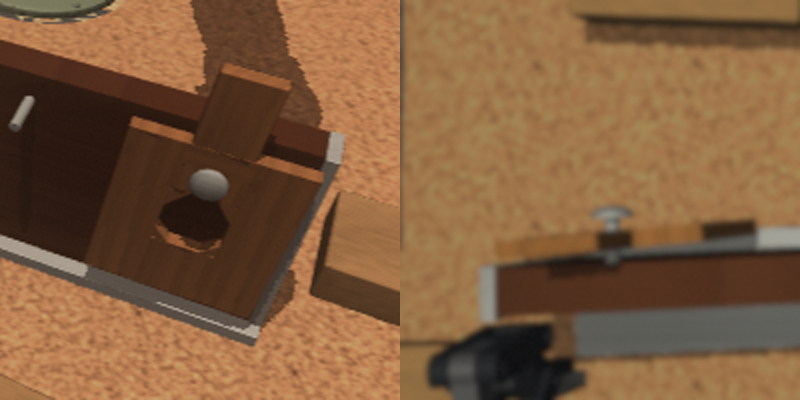

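The plaque hangs on the screw with the head over the slot top, its edges parallel to the panel, and the arm is clear.

Run:
```python
from h import *
sleep(1.5); print(sign_off())
```

```text
the job is handed in; nothing more can be done
None
```

The keyhole plaque hangs straight on the broad-headed screw, seated at the top of its slot and released; I left the spare alone in its holder, and the job was handed in at about 19 s (limit 48 s).

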